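Clamp a filter cassette to its set force

ROBOT

A 7-joint arm with a two-finger parallel gripper is mounted at the origin on the work surface. World frame = base frame: x ahead of the robot, y to its left, z up, the work surface at z = 0. Lengths are in m, angles in rad, forces in N, time in s.
With the tool pointing down it reaches from about 0.4 to 0.925 m from the base axis. Payload 5.6 kg.
Tool frame: the origin (TCP) lies between the finger pads; the fingertips stand 11 mm ahead of it and the grasp point (between the pads) lies 8 mm behind it; z points along the fingers, y is the line along which they close (so a half turn about z gives the same grasp; the last joint's range is limited). The gripper opens to 85 mm and grips with 20 to 120 N. Pads are 22 mm wide; open, the fingers measure 114 mm over their backs; the gripper's body (76 mm by 85 mm) begins 54 mm behind the grasp point. The pads swing forward as they close: fully open they stand 13 mm farther back than shut.
Start: joints at [1.175, 0.468, -0.012, 1.603, 0.006, 1.071, -0.056], TCP at [0.225, -0.61, 0.242] pointing down, gripper open.
Joint ranges: [-2.53, 2.53], [-0.31, 2.02], [-1.57, 1.55], [0.28, 2.44], [-1.29, 4.43], [0.15, 1.84], [-2.92, 2.92]. Speed limits (rad/s): [2.57, 2.57, 3.14, 3.14, 3.14, 3.14, 3.14].

INTERFACE

Orientations are given as a 3x3 rotation matrix whose columns are the frame's x, y, z axes.
In Python, from rig import manip, claw, planner, optics gives the robot as it stands. Calls block until the motion is done:
- manip.movep(position, orientation): joint-space move of the TCP to a pose.
- manip.movel(position, rotation=None, velocity=0.15, until_force=None): straight line of the TCP; rotation=None keeps the orientation; velocity is the mean speed in m/s. With until_force (N) it stops when the force on the tool has changed by that much, and returns True; else False.
- manip.move_joints(angles): joint-space move.
- claw.command_gripper(opening, strength=None): finger opening in m; strength is the grip in N (None keeps the last); returns when the fingers have stopped.
- manip.dwell(seconds).
- planner.ik(position, orientation): joint angles nearest the present ones, or None.
- manip.sense(): the state.
- optics.camera(name): name is "scene" or "top" or "wrist"; returns the picture (480x640x3 uint8, red, green, blue); there is no depth.
- optics.camera_info(name): a dict with "fx", "fy", "cx", "cy" (pixels), "dist" ([k1, k2, p1, p2, k3] as OpenCV has them; the pictures are not rectified), "R" (3x3) and "t" (3): a world point X has camera coordinates R X + t; the wrist camera has in their place "tool_from_camera" (4x4, takes a point from camera to tool coordinates, whose origin is the TCP and whose axes are the flange's). Camera axes: x right, y down, z forward; pixel columns grow to the right and rows downward; lengths in m; the calibration is good to about 2 mm. A picture is of the moment at which its call begins: read the wrist's pose just before it. camera_info takes no time and is no camera call.
A pose or a line that the arm cannot do raises manip.PlanningError and nothing moves.
- manip.hand_in(): hands the job in; it is judged then, once.
The state is a dict: "t": time; "joints": joint angles; "dq": joint speeds; "tau": joint torques, N m; "tool_pos": TCP position; "tcp_rot": TCP orientation; "force": force on the tool from outside, world axes, zero at the start; "ft_torque": the same for the moment, N m; "finger_gap": finger opening in m; "finger_force": force on a finger pad.
Only numpy, scipy, OpenCV 4.12 (cv2) and the standard library are available. Lean on these libraries where they do the work, as an engineer would, in place of code of your own. Each camera call takes 0.05 s, during which the arm holds its last target. There are 200 camera calls.

TASK

Load the white filter cassette with the blue grip, which lies on the bench, into the cassette clamp: set its plain end on the clamp's bed and slide it gently under the raised pressure plate, between the side rails, until it is fully home against the back stop. Then wind the crank clockwise (seen from above) by its revolving handle until the orange indicator tab pops out of the base at the set force, and stop there, since winding on would crush the cassette. Leave it clamped, let go of everything and do not disturb the glassware, bottle and tip rack around it.

Things in the scene. Friction and masses are not known exactly. Their poses are not given: they have to be found in the camera images.
- cassette: flat filter cassette, white slab 165 (x) x 56 (y) x 18 (z) mm with a blue outer end and a blue upright grip on top, 0.25 kg. Origin: centre of its underside. Its +x end is the plain end that goes into the clamp first.
- cassette_grip (a point): middle of the cassette's upright grip (36 mm long in x, 18 mm thick in y, standing 26 mm above the slab, top 44 mm above the underside): 57.5 mm from the cassette's origin towards its outer (-x) end, 36 mm above the underside; axes as the cassette's.
- cassette_front (a point): middle of the lower edge of the cassette's plain (+x) end, 82.5 mm from its origin.
- holder: the clamp: aluminium base 136 x 135 x 28 mm with a grey sprung bed on top, steel side rails and a blue bridge over it (32 mm wide, top about 140 mm above the bench). Origin on the bench under the screw axis; x is the direction in which the cassette slides in, z up. The bed's top is 46 mm above the bench, runs from x = -85 to +43 mm and is 56 mm wide.
- mouth (a point): middle of the mouth between the flared lead-ins, 72 mm before the screw axis, at the height of the bed's top; axes as the holder's. The mouth is about 70 mm wide here and narrows to 60 mm between the straight side rails, which run from 45 mm before to 45 mm beyond the screw axis; rails and lead-ins stand 10 mm above the bed.
- back_stop: steel stop across the far end of the bed, fixed to the holder; its face is 45 mm beyond the screw axis and stands up to 62 mm above the bench. Origin: under the middle of that face, at bench level; axes as the holder's.
- stop_face (a point): middle of the back stop's face at the height of the bed's top; axes as the holder's. The cassette is home when its front edge is here.
- pressure_plate: plate that the screw drives down on the cassette, not turning: white presser 46 x 48 mm under a 132 mm aluminium bar. Origin: centre of the presser's underside. It starts clear above the top of a cassette on the bed (64 mm over the bench), by an amount that differs, as the bridge is set by lock nuts; 12 mm down per turn. It then presses the cassette and the sprung bed down some mm.
- crank_axis (a point): the vertical axis of the screw at the height of the crank arm's top face, 157 mm above the bench or up to 5 mm more; z up.
- crank_grip (a point): middle of the crank's revolving handle, black, upright, 21 mm thick, 46 mm tall, spinning freely on the crank arm 45 mm from the screw axis; 25 mm above the crank arm's top face and 22 mm under the handle's top. Winding clockwise seen from above lowers the pressure plate. The screw is stiff and stays where it is left: about 8 N at the handle to run free, rising to about 13 N at the set force.
- tab (a joint): indicator tab, 34 mm wide, orange with a black end, so that orange shows only once it is out; in a black slot in the side of the base (-y side of the holder): 0 m while latched in, jumps to about 0.014 m out when the clamp force reaches its set value of about 120 N, and stays out.
- tab_end (a point): middle of the indicator tab's outer end: 69.5 mm from the screw axis towards the holder's -y side and 30 mm towards its +x, 16.5 mm above the bench; it moves out with the tab.
- wash_bottle: white wash bottle with a blue cap, 68 mm across, 165 mm tall, origin at the centre of its base; bystander.
- beaker: glass beaker 72 mm across, 100 mm tall, origin at the centre of its base; bystander.
- sample_jar: amber jar with a white lid, 76 mm across, 120 mm tall, origin at the centre of its base; bystander.
- tip_rack: blue pipette-tip rack 85 x 122 x 59 mm, origin at the centre of its base; bystander.

How it is judged:
On the way, in this order (a step that is already met when the one before it is completed fails the run):
1. the cassette lies fully home: its front edge within 2 mm of the back stop, square on the bed, with the tab still in and the pressure plate not yet on it (x of cassette_front in the frame of stop_face above -0.002 m and y of cassette_front in the frame of stop_face between -0.004 and 0.004 m and z of cassette_front in the frame of stop_face below 0.002 m and angle between the x axis of cassette and the x axis of holder, either way round below 0.06 rad and value of joint tab below 0.003 m and contact force between pressure_plate and cassette below 5 N), for 0.2 s.
2. the indicator tab has popped out with the pressure plate clamping the cassette (value of joint tab above 0.009 m and contact force between pressure_plate and cassette above 95 N), for 0.2 s.
At the end, for the whole second after the job is handed in: The tab stands out (more than 9 mm), the pressure plate holds the cassette with 95 to 165 N and is at rest, and the cassette is fully home: front edge within 2 mm of the back stop, within 4 mm of the middle and 0.06 rad of square (all of step 2 and contact force between pressure_plate and cassette below 165 N and x of cassette_front in the frame of stop_face above -0.002 m and y of cassette_front in the frame of stop_face between -0.004 and 0.004 m and angle between the x axis of cassette and the x axis of holder, either way round below 0.06 rad and linear speed of pressure_plate below 0.002 m/s and linear speed of cassette below 0.005 m/s); the robot touches nothing.
It fails at once if the cassette is crushed: the pressure plate bears on it with more than 165 N (contact force between pressure_plate and cassette above 165 N).
It fails at once if the cassette is rammed into the back stop with more than 40 N (contact force between cassette and back_stop above 40 N).
It fails at once if a bystander is moved by more than 20 mm (distance of any of wash_bottle, beaker, sample_jar, tip_rack from where it was at the start of the episode above 0.02 m).
It also fails if it takes over 64 s, if anything falls off the work surface, if the arm or the gripper's body presses on something with over 40 N, if the wrist force passes 120 N, or if a joint passes its speed limit or range.

## Working session

There is one attempt and no reset: what is moved stays moved. The work goes in short steps, each a Python script; the robot and the scene stay as the last script left them, time stands still between calls to the robot, and variables do not carry over. Pictures are saved under pics/ and viewed, at most 10 in all, crops included, and the job is handed in when it is done.

```bash
ls; mkdir -p pics
python3 - <<'E'
from rig import manip, claw, planner, optics
import cv2, numpy as np
np.set_printoptions(precision=4,suppress=True)
for n in ["scene","top"]:
    cv2.imwrite(f"pics/{n}0.png",optics.camera(n)[:,:,::-1]); i=optics.camera_info(n)
    print(n,i["fx"],i["dist"],-np.array(i["R"]).T@np.array(i["t"]))
print(optics.camera_info("wrist")["tool_from_camera"])
s=manip.sense(); print(s["t"],s["tool_pos"],s["tcp_rot"],s["force"])
E
```

```text
pics
scene 455.48445708011735 [-0.0365  0.      0.      0.      0.    ] [ 0.9991 -0.2444  0.969 ]
top 440.9687282180608 [-0.0437  0.      0.      0.      0.    ] [0.4774 0.0178 1.1447]
[[ 0.0003 -0.9518 -0.3067  0.0774]
 [ 1.      0.0005 -0.0005  0.0008]
 [ 0.0006 -0.3067  0.9518 -0.1324]
 [ 0.      0.      0.      1.    ]]
0.1 [ 0.2243 -0.6095  0.2414] [[ 0.9385  0.3454 -0.0007]
 [ 0.3454 -0.9385  0.0015]
 [-0.0001 -0.0016 -1.    ]] [ 0.3523 -0.3274 -0.4785]
```

View pics/scene0.png

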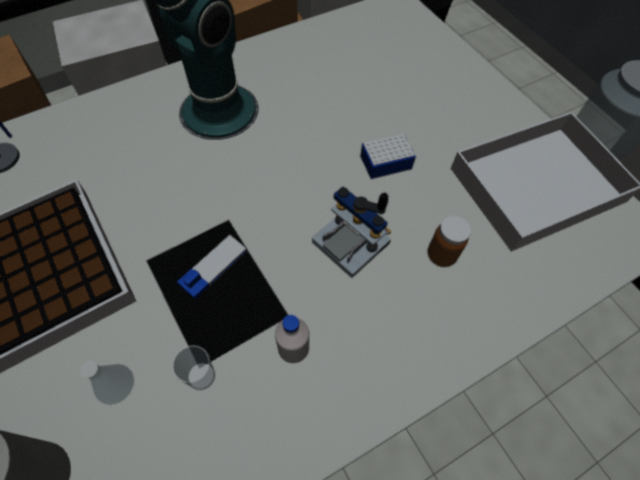

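View pics/top0.png

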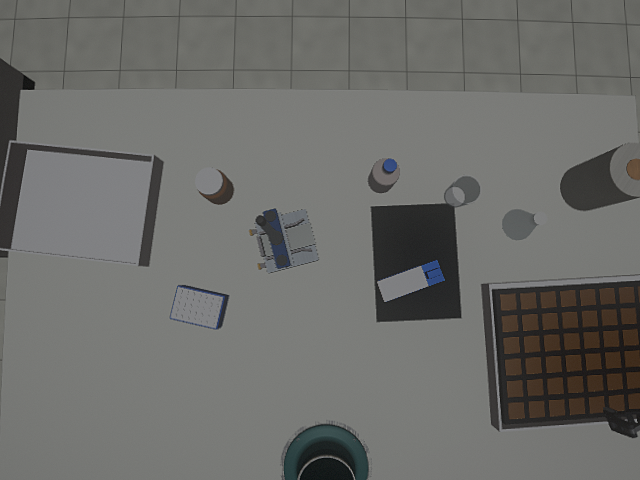

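The scene view shows the cassette near (212,265) and the clamp near (352,235). In the top view they are near (410,282) and (285,240), with the clamp's mouth facing right (world -y). I'll enlarge both.

Run:
```python
import cv2, numpy as np
t=cv2.imread("pics/top0.png"); s=cv2.imread("pics/scene0.png")
def crop(im,u,v,w,h,k):
    c=cv2.resize(im[v:v+h,u:u+w],None,fx=k,fy=k,interpolation=cv2.INTER_CUBIC)
    c=cv2.convertScaleAbs(c,alpha=1.6)
    for i in range(0,w,10):
        cv2.line(c,(i*k,0),(i*k,4 if i%20 else 10),(0,255,255),1)
        if i%20==0: cv2.putText(c,str(u+i),(i*k,20),0,.35,(0,255,255),1)
    for i in range(0,h,10):
        cv2.line(c,(0,i*k),(4 if i%20 else 10,i*k),(0,255,255),1)
        if i%20==0: cv2.putText(c,str(v+i),(0,i*k+12),0,.35,(0,255,255),1)
    return c
a=np.hstack([crop(t,240,195,90,90,4),crop(t,368,250,90,60,4)[:,:,:] if 0 else cv2.copyMakeBorder(crop(t,368,250,90,60,4),0,120,0,0,0)])
b=np.hstack([crop(s,305,175,95,110,4),crop(s,165,225,95,110,4)])
cv2.imwrite("pics/a.png",a);cv2.imwrite("pics/b.png",b);print(a.shape,b.shape)
```

```text
(360, 720, 3) (440, 760, 3)
```

View pics/a.png

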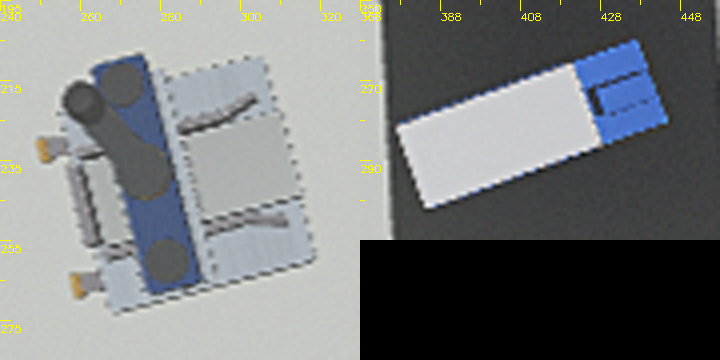

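View pics/b.png

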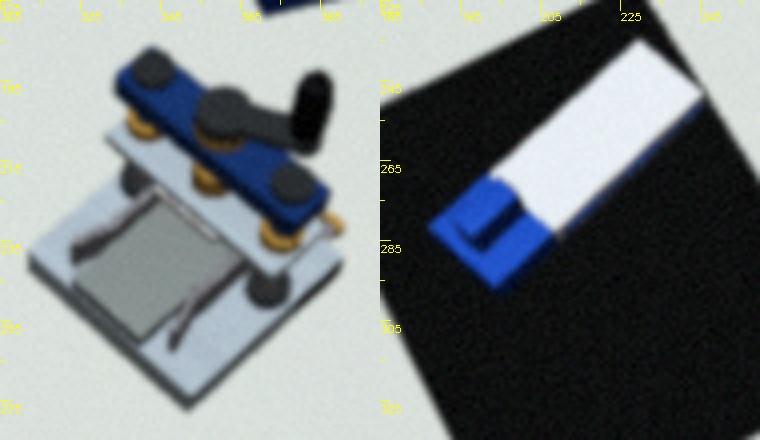

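The crops give corner pixels for the cassette's slab, the base, the bed, the crank hub and handle, and the bolt heads. I'll triangulate these across both views.

```bash
cat > h.py <<'E'
from rig import manip, claw, planner, optics
import cv2, numpy as np
from scipy.optimize import least_squares
np.set_printoptions(precision=4,suppress=True)
def cam(n,s=None):
    i=optics.camera_info(n); K=np.array([[i["fx"],0,i["cx"]],[0,i["fy"],i["cy"]],[0,0,1]]); d=np.array(i["dist"],float)
    if n=="wrist":
        T=np.eye(4);T[:3,:3]=s["tcp_rot"];T[:3,3]=s["tool_pos"]
        W=np.linalg.inv(T@np.array(i["tool_from_camera"])); return K,d,W[:3,:3],W[:3,3]
    return K,d,np.array(i["R"]),np.array(i["t"])
def proj(c,X):
    K,d,R,t=c; return cv2.projectPoints(np.atleast_2d(np.asarray(X,float)),cv2.Rodrigues(R)[0],t,K,d)[0][:,0]
def tri(obs):  # [(cam,uv),...]
    f=lambda X:np.concatenate([proj(c,X)[0]-uv for c,uv in obs])
    r=least_squares(f,[.5,0,.05]); return r.x,np.abs(r.fun).max()
def onz(c,uv,z):
    K,d,R,t=c; q=cv2.undistortPoints(np.array([[uv]],float),K,d)[0,0]
    r=R.T@np.array([*q,1]); o=-R.T@t; return o+r*(z-o[2])/r[2]
def down(yaw_x): # tool z down, tool x axis along angle yaw_x in world
    c,s=np.cos(yaw_x),np.sin(yaw_x); return np.array([[c,s,0],[s,-c,0],[0,0,-1.]])
E
python3 - <<'E'
from h import *
T=cam("top");S=cam("scene")
P=dict(cf_near=[(385,302),(229.75,234.5)],cf_far=[(377.5,281.5),(245.5,248.25)],co_near=[(445,280.5),(177.5,281.25)],co_far=[(437.5,260),(195,297)],
base_front_far=[(307,209.25),(352,275)],base_front_near=[(319,260.5),(312.5,238.75)],
bedfar=[(313,223),(340,260.5)],bednear=[(315.75,245),(323,246.25)],
hub=[(277.5,237.5),(361,200)],handle=[(260.75,220.5),(384,194.5)],boltfar=[(270.75,215.75),(378.5,220)],boltnear=[(281.75,260.5),(343,191.25)])
R={}
for k,(a,b) in P.items():
    R[k],e=tri([(T,a),(S,b)]); print(k,R[k],round(e,2))
f=(R['cf_near']+R['cf_far'])/2;o=(R['co_near']+R['co_far'])/2;print("cas",(f+o)/2,np.degrees(np.arctan2(*(f-o)[1::-1])),np.linalg.norm(f-o))
d=R['boltfar']-R['boltnear'];print("holder x ang",np.degrees(np.arctan2(d[1],d[0]))+90,(R['boltfar']+R['boltnear'])/2)
d=R['base_front_far']-R['base_front_near'];print(np.degrees(np.arctan2(d[1],d[0]))+90,np.linalg.norm(d))
d=R['handle']-R['hub'];print("crank",np.degrees(np.arctan2(d[1],d[0])),np.linalg.norm(d))
E
```

```text
cf_near [ 0.4162 -0.1464  0.0179] 0.49
cf_far [ 0.4678 -0.1281  0.0152] 0.29
co_near [ 0.4717 -0.3008  0.0165] 0.43
co_far [ 0.5249 -0.2813  0.0131] 1.05
base_front_far [0.652  0.055  0.0209] 0.7
base_front_near [0.5208 0.0233 0.0146] 0.89
bedfar [0.6149 0.041  0.0434] 1.62
bednear [0.5591 0.0311 0.0309] 0.6
hub [0.5653 0.1155 0.1707] 1.14
handle [0.5976 0.1474 0.2093] 0.79
boltfar [0.616  0.1324 0.1487] 0.36
boltnear [0.5142 0.1054 0.1472] 0.21
cas [ 0.4702 -0.2141  0.0157] 110.11277640322311 0.16377710113846977
holder x ang 104.82982004723243 [0.5651 0.1189 0.148 ]
103.6032462273543 0.1351003577803163
crank 44.63715816508722 0.059601121715684637
```

Run:
```python
from h import *
import json
R1=down(np.radians(110.1-180)); R2=down(np.radians(104.3-180))
hx=np.array([np.cos(np.radians(104.3)),np.sin(np.radians(104.3)),0]);A=np.array([.565,.118,0])
st={}
def snap(n):
    s=manip.sense(); im=optics.camera("wrist"); cv2.imwrite(f"pics/{n}.png",im[:,:,::-1])
    st[n]=dict(tcp_rot=np.array(s["tcp_rot"]).tolist(),tool_pos=np.array(s["tool_pos"]).tolist()); print(n,s["t"],s["joints"],s["tool_pos"])
g=np.array([.470,-.214,0])
manip.movep([*(g-[-.03,.06,0])[:2],.20],R1); manip.dwell(.2); snap("w1")
manip.movep((A-.15*hx+[0,0,.24]),R2); manip.dwell(.2); snap("w2")
manip.movel((A-.21*hx+[0,0,.20]),velocity=.2); manip.dwell(.2); snap("w3")
json.dump(st,open("st.json","w"))
ims=[cv2.imread(f"pics/{n}.png") for n in st]
cv2.imwrite("pics/c.png",np.vstack([np.hstack([cv2.resize(i,(400,300)) for i in ims[:2]]),np.hstack([cv2.resize(ims[2],(400,300)),np.zeros((300,400,3),np.uint8)])]))
```

```text
w1 2.2333 [ 0.3467  0.3797  0.1213  1.8486 -0.0564  0.9165 -2.2979] [ 0.4997 -0.2746  0.2   ]
w2 3.5333 [-0.0613  0.3884  0.0699  1.731  -0.0303  1.0237 -2.8758] [ 0.6017 -0.0294  0.2398]
w3 4.2917 [ 0.0196  0.4623  0.0823  1.7159 -0.0458  0.9637 -2.7704] [ 0.6173 -0.0838  0.201 ]
```

View pics/c.png

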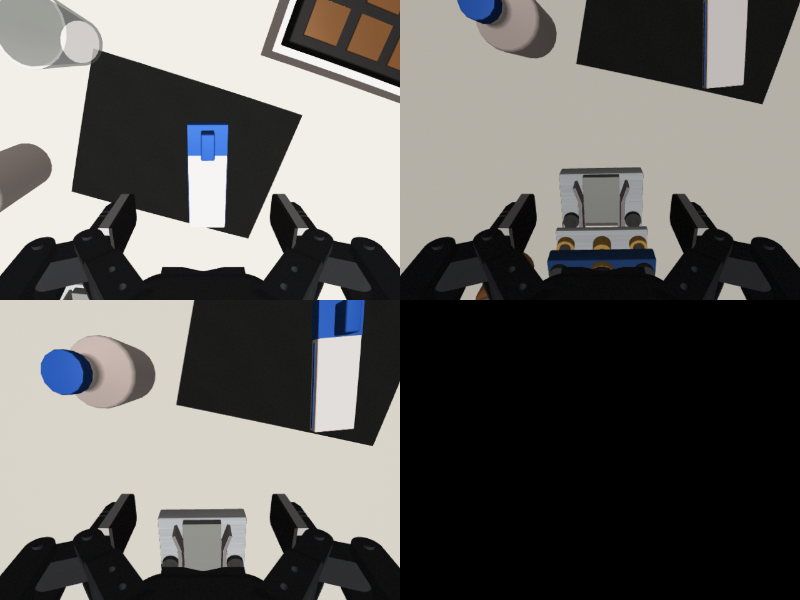

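Frame w1 shows the cassette with its grip near (414,290) at full resolution. Frames w2 and w3 show the clamp's mouth from the front. I'll take a closer crop and check reachability of the home pose.

Run:
```python
from h import *
def crop(n,u,v,w,h,k=2,rot=False):
    c=cv2.resize(cv2.imread(f"pics/{n}.png")[v:v+h,u:u+w],None,fx=k,fy=k,interpolation=cv2.INTER_CUBIC)
    for i in range(0,w,20):
        cv2.line(c,(i*k,0),(i*k,6),(0,0,255),1)
        if i%40==0: cv2.putText(c,str(u+i),(i*k,16),0,.35,(0,0,255),1)
    for i in range(0,h,20):
        cv2.line(c,(0,i*k),(6,i*k),(0,0,255),1)
        if i%40==0: cv2.putText(c,str(v+i),(0,i*k+12),0,.35,(0,0,255),1)
    return c
a=crop("w2",240,260,160,180); a=crop("w2",240,260,170,145,2); b=crop("w3",240,300,170,145,2)
c=crop("w1",350,240,120,220,2)
top=np.vstack([a,b]); c=cv2.copyMakeBorder(c,0,top.shape[0]-c.shape[0],0,0,0)
cv2.imwrite("pics/d.png",np.hstack([top,c]));print(top.shape)
hx=np.array([np.cos(np.radians(104.3)),np.sin(np.radians(104.3)),0]);A=np.array([.565,.118,0])
for yaw in(-75.7,104.3,-72,-60):
  for dx,z in((-.22,.08),(-.095,.078),(-.095,.2)):
    print(yaw,dx,planner.ik(A+dx*hx+[0,0,z],down(np.radians(yaw))))
```

```text
(580, 340, 3)
-75.7 -0.22 [ 0.0448  0.6236  0.0734  1.7732 -0.0631  0.7471 -2.7413]
-75.7 -0.095 [-0.2624  0.5821  0.2108  1.877  -0.1794  0.7007 -2.8398]
-75.7 -0.095 [-0.2657  0.4116  0.2109  1.8077 -0.1044  0.9331 -2.9016]
104.3 -0.22 [ 0.5158  0.7155 -0.5801  1.7389  0.5038  0.8403 -0.0464]
104.3 -0.095 [ 0.3413  0.671  -0.5907  1.8348  0.5085  0.7914 -0.2661]
104.3 -0.095 [ 0.3704  0.4984 -0.621   1.7639  0.3396  0.9883 -0.1329]
-72 -0.22 [ 0.0536  0.6235  0.0615  1.7725 -0.0528  0.7472 -2.6852]
-72 -0.095 [-0.1388  0.5771  0.0493  1.8682 -0.0419  0.6972 -2.8928]
-72 -0.095 [-0.1472  0.4101  0.0591  1.7994 -0.0293  0.9329 -2.9029]
-60 -0.22 [ 0.0822  0.6238  0.0228  1.7704 -0.0196  0.7477 -2.5029]
-60 -0.095 [-0.0982  0.5779 -0.0035  1.8654  0.003   0.6983 -2.7214]
-60 -0.095 [-0.0968  0.4117 -0.0052  1.7959  0.0026  0.9341 -2.7211]
```

View pics/d.png

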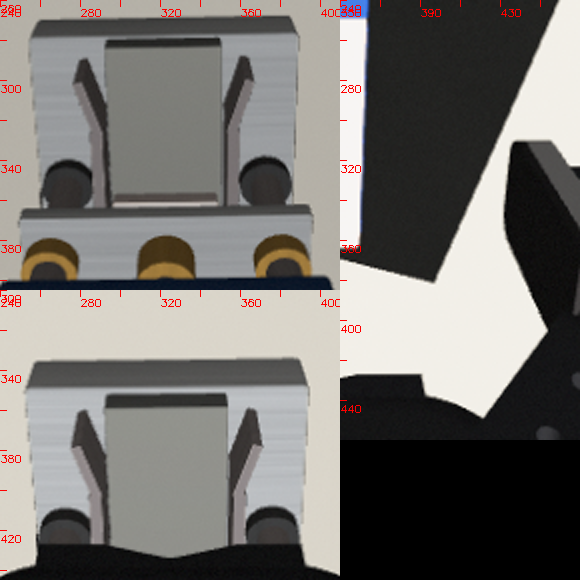

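The crop shows the bed's front corners in w2 at (293,283) and (350,282), and in w3 at (292.5,358) and (353.5,357.5). The base's front top corners in w2 are (255,279) and (388.5,277.5), and in w3 (253,349) and (394,347.5). The w1 montage is scaled by 1.6, so its cassette front corners sit at (302.5,363) and (362,365). I'll fit both poses.

Run:
```python
from h import *
import json
st=json.load(open("st.json")); C={n:cam("wrist",s) for n,s in st.items()}; C["T"]=cam("top");C["S"]=cam("scene")
def fit(obs,p0,only=None):
    def f(p):
        c,s=np.cos(p[2]),np.sin(p[2]); R=np.array([[c,-s,0],[s,c,0],[0,0,1]])
        return np.concatenate([(proj(C[n],R@np.array(X)/1000+[p[0],p[1],p[3]])[0]-uv)/(1) for n,X,uv in obs if not only or n in only])
    r=least_squares(f,[*p0,0],loss='soft_l1'); return r.x[:2],np.degrees(r.x[2]),"dz",r.x[3],f(r.x).round(1).tolist()
cas=[("T",(82.5,28,18),(385,302)),("T",(82.5,-28,18),(377.5,281.5)),("T",(-82.5,28,18),(445,280.5)),("T",(-82.5,-28,18),(437.5,260)),
("S",(82.5,28,18),(229.75,234.5)),("S",(82.5,-28,18),(245.5,248.25)),("S",(-82.5,28,18),(177.5,281.25)),("S",(-82.5,-28,18),(195,297)),
("w1",(82.5,-28,18),(302.5,363)),("w1",(82.5,28,18),(362,365))]
for o in(None,("T","S")): print(*fit(cas,[.47,-.214,np.radians(110)],o))
def b(n,x,z,l,r): return [(n,(x,-w,z),l) if z==0 else (n,(x,-w,z),l) for w in()] 
H=[("w2",(-85,-28,46),(293,283)),("w2",(-85,28,46),(350,282)),("w3",(-85,-28,46),(292.5,358)),("w3",(-85,28,46),(353.5,357.5)),
("T",(-85,-28,46),(313,223)),("T",(-85,28,46),(315.75,245)),("S",(-85,-28,46),(340,260.5)),("S",(-85,28,46),(323,246.25))]
for o in(None,("T","S"),("w2","w3")): print(*fit(H,[.565,.118,np.radians(104.3)],o))
for n,l,r in(("w2",(255,279),(388.5,277.5)),("w3",(253,349),(394,347.5)),("T",(307,209.25),(319,260.5)),("S",(352,275),(312.5,238.75))):
    a,c=onz(C[n],l,.028),onz(C[n],r,.028); d=c-a; print("base",n,(a+c)/2,np.linalg.norm(d),np.degrees(np.arctan2(d[1],d[0]))-90+0)
```

```text
[ 0.4698 -0.2141] 110.22276557382908 dz -0.0006208620729082464 [-0.5, 0.2, -0.6, -0.1, -0.2, -0.3, -0.4, -0.4, -0.6, -0.3, 0.0, -0.7, -0.6, 0.0, -1.7, -0.8, 0.4, 0.5, -2.6, -1.6]
[ 0.4699 -0.2143] 110.108096464416 dz -0.002688480056405588 [-0.6, 0.1, -0.6, -0.2, -0.3, -0.3, -0.5, -0.3, -0.5, 0.3, 0.1, -0.2, -0.5, 0.4, -1.6, -0.4]
[0.5648 0.1198] 104.98669450399755 dz -0.0033712935752447555 [-0.8, 0.2, 0.6, 0.4, -0.3, -0.7, 0.2, -0.6, -3.2, -0.4, -0.4, -0.9, -0.4, -0.9, -0.6, -2.1]
[0.5658 0.1196] 104.27970052202849 dz -0.010467210667536904 [-2.8, -0.1, -0.3, -0.7, -0.9, 0.7, -0.7, -0.6]
[0.5645 0.1196] 105.1641938584639 dz -0.002649597986547123 [-0.8, 0.4, 0.7, 0.4, -0.3, -0.3, 0.3, -0.4]
base w2 [0.5862 0.0393 0.028 ] 0.1333730851495595 -255.16129452503841
base w3 [0.5863 0.0382 0.028 ] 0.1337639208208568 -254.77308347574677
base T [0.5846 0.037  0.028 ] 0.1345290625088968 -256.26827519884614
base S [0.5919 0.0378 0.028 ] 0.1309874513814429 -255.49965369500362
```

```bash
cat >> h.py <<'E'
HA=np.radians(104.9); hx=np.array([np.cos(HA),np.sin(HA),0]); hy=np.array([-hx[1],hx[0],0]); A=np.array([.5647,.1192,0])
RH=down(HA-np.pi)
def tcp(front_x,under,lat=0,off=.140,zo=.032): # TCP for cassette front at holder x, underside height
    return A+(front_x-off)*hx+lat*hy+np.array([0,0,under+zo])
def show(*k):
    s=manip.sense(); print(round(s["t"],2),"pos",s["tool_pos"],"F",s["force"],"gap",s["finger_gap"],round(float(np.max(s["finger_force"])),1))
    d=np.array(s["tool_pos"])-A; print("   holder x,y",round(float(d@hx),4),round(float(d@hy),4),*k)
E
python3 - <<'E'
from h import *
R1=down(np.radians(110.2-180)); g=np.array([.4897,-.2681,0])
manip.movep(g+[0,0,.10],R1); manip.movel(g+[0,0,.032],velocity=.12); show()
claw.command_gripper(0.0,100); show("closed")
manip.movel(g+[0,0,.115],velocity=.12); manip.dwell(.2); show("lifted")
manip.movep(tcp(-.105,.066),RH); manip.dwell(.3); show("pre")
c=[]
for n,(u,v,w,h) in(("top",(270,195,130,110)),("scene",(245,180,150,110)),("wrist",(200,250,240,180))):
    im=optics.camera(n)[:,:,::-1]; cv2.imwrite(f"pics/p_{n}.png",im)
    c.append(cv2.resize(cv2.convertScaleAbs(im[v:v+h,u:u+w],alpha=1.4),(400,300),interpolation=cv2.INTER_CUBIC))
c.append(c[0]*0); cv2.imwrite("pics/e.png",np.vstack([np.hstack(c[:2]),np.hstack(c[2:])]))
E
```

```text
6.03 pos [ 0.4904 -0.268   0.0324] F [0.2251 0.0669 0.1584] gap 0.08522086676217945 0.0
   holder x,y -0.3551 0.1714
6.66 pos [ 0.4901 -0.2683  0.0326] F [-0.4034  0.7965  5.1986] gap 0.015568836900100327 98.8
   holder x,y -0.3553 0.1717 closed
7.7 pos [ 0.4892 -0.2678  0.1141] F [ 0.4583 -0.3097 -3.0477] gap 0.016081244702833977 97.7
   holder x,y -0.3546 0.1725 lifted
8.83 pos [ 0.6273 -0.119   0.0983] F [ 0.3615 -0.0575 -2.8719] gap 0.015973303400695648 97.7
   holder x,y -0.2462 0.0008 pre
```

View pics/e.png

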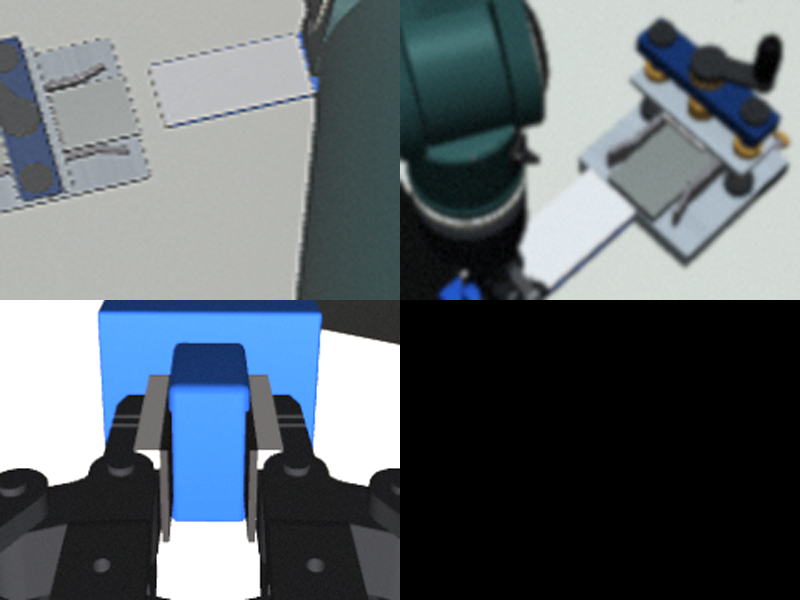

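Top view: the held cassette's front corners are at about (318.7,219.2) and (324.6,241.5), in line with the bed. In the wrist view the grip sits centred in the fingers.

Run:
```python
from h import *
T=cam("top")
def hc(p): d=p-A; return np.array([d@hx,d@hy])*1000
for z in(.080,.084):
    print(z,[hc(onz(T,p,z)) for p in((318.7,219.2),(324.6,241.5))])
print("bed",[hc(onz(T,p,.046)) for p in((313,223),(315.75,245))])
print("long edge ang", [np.degrees(np.arctan2(*(lambda d:d[1::-1])(onz(T,a,.084)-onz(T,b,.084)))) for a,b in(((318.7,219.2),(270+300/3.077,195+33/2.727)),((324.6,241.5),(270+312/3.077,195+94/2.727)))])
# slide-in: lower in front part
manip.movel(tcp(-.068,.058),RH,velocity=.1); show()
r=manip.movel(tcp(-.068,.038),velocity=.02,until_force=4); show("touch",r)
```

```text
0.08 [array([-106.9758,  -26.4066]), array([-107.3366,   29.8648])]
0.084 [array([-106.8577,  -25.8924]), array([-107.2171,   30.1676])]
bed [array([-91.7495, -25.019 ]), array([-84.7522,  30.3028])]
long edge ang [np.float64(104.583653838201), np.float64(104.99608185313919)]
9.51 pos [ 0.6182 -0.0809  0.09  ] F [ 0.0961  0.2702 -2.4491] gap 0.016042985021210786 97.7
   holder x,y -0.2072 -0.0002
10.19 pos [ 0.6182 -0.0823  0.0766] F [ 0.6049 -1.6025  4.0209] gap 0.015890684811522202 98.7
   holder x,y -0.2085 0.0001 touch True
```

Run:
```python
from h import *
p=lambda fx,z:np.r_[tcp(fx,0)[:2],z]
manip.movel(p(-.066,.0778),velocity=.05); show()
r=manip.movel(p(.036,.0778),velocity=.05,until_force=12); show("slide",r)
if not r:
    r=manip.movel(p(.054,.0778),velocity=.015,until_force=8); show("stop",r)
```

```text
10.44 pos [ 0.6179 -0.0797  0.0778] F [ 0.3807 -1.1279 -0.0173] gap 0.016064090457500332 98.1
   holder x,y -0.2059 -0.0002
12.63 pos [0.5919 0.0187 0.0783] F [ 0.7086 -3.797   5.2321] gap 0.0164940927145402 98.8
   holder x,y -0.1042 -0.0005 slide False
13.38 pos [0.5899 0.0264 0.0783] F [-0.2466 -0.1314  3.0784] gap 0.015674565853845697 98.4
   holder x,y -0.0961 -0.0005 stop True
```

Run:
```python
from h import *
p=lambda fx,z:np.r_[tcp(fx,0)[:2],z]
r=manip.movel(p(.056,.0783),velocity=.01,until_force=10); show("push",r)
manip.dwell(.2); show()
claw.command_gripper(.04); manip.dwell(.2); show("open")
c=[]
for n,(u,v,w,h) in(("top",(240,195,120,90)),("scene",(280,170,120,90))):
    im=optics.camera(n)[:,:,::-1]; cv2.imwrite(f"pics/q_{n}.png",im)
    c.append(cv2.resize(cv2.convertScaleAbs(im[v:v+h,u:u+w],alpha=1.4),(400,300),interpolation=cv2.INTER_CUBIC))
cv2.imwrite("pics/f.png",np.hstack(c))
```

```text
14.12 pos [0.5896 0.0263 0.0786] F [ 0.7529 -1.2095  1.2362] gap 0.016053123044203418 98.3
   holder x,y -0.0962 -0.0002 push True
14.32 pos [0.5896 0.0263 0.0785] F [ 0.1808 -1.5877  1.6087] gap 0.01582747105028524 98.3
   holder x,y -0.0962 -0.0002
14.88 pos [0.5894 0.0266 0.0784] F [-0.5453  0.4118  0.273 ] gap 0.04017789176155331 0.0
   holder x,y -0.0959 -0.0001 open
```

View pics/f.png

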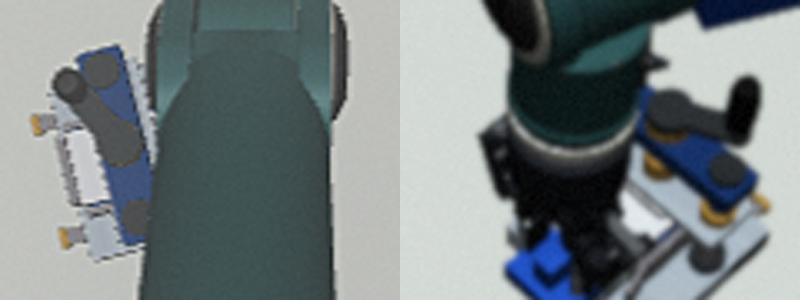

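The top view shows the white slab right against the stop bar, and two pushes stopped at the same place. I'll lift off, then check how far the outer end overhangs the bed and where the handle is.

Run:
```python
from h import *
import json
manip.movel(np.r_[tcp(.044,0)[:2],.13],velocity=.15)
manip.movep(A-.19*hx+[0,0,.25],RH); manip.dwell(.15)
s=manip.sense(); im=optics.camera("wrist")[:,:,::-1]; cv2.imwrite("pics/w4.png",im); json.dump({k:np.array(s[k]).tolist() for k in("tcp_rot","tool_pos")},open("w4.json","w")); show()
C=cam("wrist",s)
e=A-.1205*hx+[0,0,.064]; q=proj(C,e)[0]; print(q)
u,v=int(q[0])-65,int(q[1])-50
print("origin",u,v)
c=[cv2.resize(im[v:v+100,u:u+130],(520,400),interpolation=cv2.INTER_CUBIC)]
t=optics.camera("top")[:,:,::-1]; cv2.imwrite("pics/t4.png",t)
c.append(cv2.resize(cv2.convertScaleAbs(t[200:280,245:301],alpha=1.4),(280,400),interpolation=cv2.INTER_CUBIC))
cv2.imwrite("pics/g.png",np.hstack(c))
hp=A+.045*np.array([np.cos(.709),np.sin(.709),0])
R=down(np.radians(40.6))
for a in range(0,360,45):
    d=np.radians(40.6-a); print(a,planner.ik(A+.045*np.array([np.cos(d),np.sin(d),0])+[0,0,.186],R))
```

```text
16.33 pos [ 0.6126 -0.0626  0.2478] F [ 0.2198  0.4691 -0.2642] gap 0.039732347459678186 0.0
   holder x,y -0.188 0.0005
[321.8067 286.862 ]
origin 256 236
0 [-0.1221  0.4885 -0.2329  1.7245  0.1341  0.9441 -1.2697]
45 [-0.073   0.4931 -0.225   1.7161  0.1305  0.947  -1.2106]
90 [-0.0304  0.4603 -0.2182  1.768   0.1206  0.9263 -1.1613]
135 [-0.0183  0.407  -0.2162  1.851   0.1091  0.895  -1.1479]
180 [-0.0485  0.3635 -0.2211  1.9172  0.102   0.8716 -1.1835]
225 [-0.1036  0.3582 -0.2313  1.926   0.1054  0.8689 -1.2511]
270 [-0.1469  0.3949 -0.2386  1.8718  0.1174  0.8884 -1.3043]
315 [-0.1527  0.4489 -0.2386  1.7884  0.1293  0.9195 -1.3093]
```

View pics/g.png

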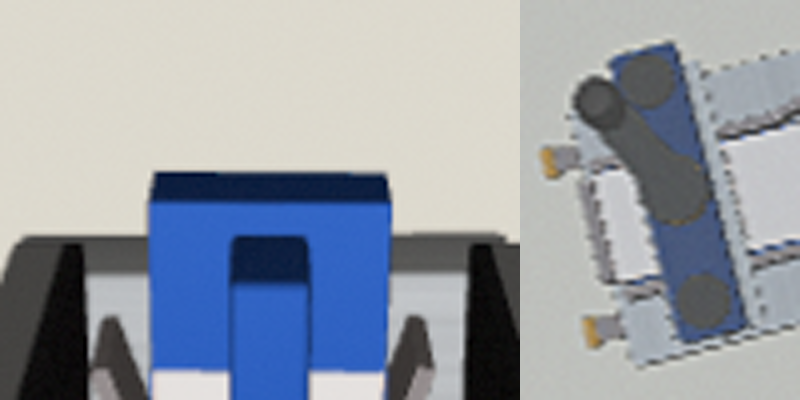

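The outer edge's top is at row 286.7, against 286.9 predicted for a fully home cassette, and in the top view the slab meets the stop. The cassette is home, so I'll grasp the crank handle.

```bash
cat >> h.py <<'E'
def orange(n):
    im=cv2.cvtColor(optics.camera(n),cv2.COLOR_RGB2HSV)
    q=np.vstack([proj(cam(n),A+x*hx-y*hy+[0,0,z])[0] for x in(.009,.051) for y in(.068,.088) for z in(.008,.025)])
    a,b=np.floor(q.min(0)).astype(int)-2,np.ceil(q.max(0)).astype(int)+2
    r=im[a[1]:b[1],a[0]:b[0]]; return int(((r[...,0]>4)&(r[...,0]<22)&(r[...,1]>140)&(r[...,2]>60)).sum())
E
python3 - <<'E'
from h import *
T,S=cam("top"),cam("scene")
h=onz(T,(260.9,220.5),.207); d=h-A; a=np.arctan2(d[1],d[0]); print("handle",h,np.degrees(a),np.hypot(*d[:2]))
p=A+.045*np.array([np.cos(a),np.sin(a),0]); R=down(a)
claw.command_gripper(.05)
manip.movep(p+[0,0,.27],R); print(orange("scene"),orange("top"))
r=manip.movel(p+[0,0,.186],velocity=.12,until_force=8); show(r)
claw.command_gripper(0.0,60); manip.dwell(.1); show("closed",np.degrees(a),orange("scene"),orange("top"))
E
```

```text
handle [0.597  0.1459 0.207 ] 39.52841403312195 0.04192942723777321
3 0
18.93 pos [0.6    0.148  0.1867] F [-0.5568 -0.3631  0.7689] gap 0.05021943985949889 0.0
   holder x,y 0.0188 -0.0415 False
19.51 pos [0.5997 0.1483 0.1872] F [-1.2901  0.3252  5.797 ] gap 0.019013248821191084 58.8
   holder x,y 0.0191 -0.0413 closed 39.52841403312195 3 0
```

```bash
cat > wind.py <<'E'
from h import *
import sys,json,os
def wind(total,step,vel,c0,a0,w0):
    w=w0
    while w<w0+total:
        w+=step; t=np.radians(a0-w)
        manip.movel(np.array([*(c0+.045*np.array([np.cos(t),np.sin(t)])),.187]),velocity=vel)
        s=manip.sense(); F=np.array(s["force"]); tang=F[:2]@[-np.sin(t),np.cos(t)]; rad=F[:2]@[np.cos(t),np.sin(t)]
        os_,ot=orange("scene"),orange("top")
        print(w,round(s["t"],1),"tang %.1f rad %.1f z %.1f"%(tang,rad,F[2]),os_,ot)
        if os_>20 or ot>20: print("TAB"); break
        if abs(rad)>30 or abs(tang)>30: print("force"); break
    json.dump(dict(w=w,c0=list(c0),a0=a0),open("wind.json","w"))
if __name__=="__main__":
    if os.path.exists("wind.json"): j=json.load(open("wind.json"))
    else:
        a0=39.53; p=np.array(manip.sense()["tool_pos"])[:2]; j=dict(w=0,a0=a0,c0=p-.045*np.array([np.cos(np.radians(a0)),np.sin(np.radians(a0))]))
    wind(float(sys.argv[1]),float(sys.argv[2]),float(sys.argv[3]),np.array(j["c0"]),j["a0"],j["w"])
E
python3 wind.py 120 15 .06
```

```text
15.0 19.9 tang 5.0 rad -0.9 z 2.7 3 0
30.0 20.3 tang 4.7 rad -0.2 z 0.5 4 0
45.0 20.7 tang 5.2 rad 1.1 z -0.8 6 0
60.0 21.2 tang 5.8 rad 1.0 z -1.7 6 0
75.0 21.6 tang 5.5 rad 1.1 z -2.4 6 0
90.0 22.1 tang 5.7 rad 1.1 z -2.3 7 0
105.0 22.5 tang 4.4 rad 0.2 z -2.1 7 0
120.0 22.9 tang 4.9 rad 1.3 z -2.4 7 0
```

```bash
python3 wind.py 180 10 .06
```

```text
130.0 23.3 tang 5.1 rad 2.3 z -1.1 7 0
140.0 23.7 tang 3.5 rad 0.9 z -0.7 7 0
150.0 24.1 tang 4.7 rad 0.5 z -0.4 7 0
160.0 24.5 tang 5.1 rad 0.1 z 1.0 8 0
170.0 24.9 tang 4.8 rad 0.1 z 1.3 8 0
180.0 25.2 tang 4.7 rad -0.1 z 2.9 9 0
190.0 25.6 tang 5.1 rad -2.0 z 2.1 9 0
200.0 26.0 tang 5.1 rad -2.8 z 1.7 9 0
210.0 26.4 tang 4.4 rad -3.6 z 1.2 9 0
220.0 26.8 tang 5.0 rad -4.9 z 2.9 10 0
230.0 27.2 tang 4.3 rad -5.1 z 3.0 11 0
240.0 27.5 tang 4.7 rad -5.6 z 4.0 11 0
250.0 27.9 tang 4.8 rad -5.1 z 4.5 10 0
260.0 28.3 tang 3.9 rad -5.7 z 6.2 10 0
270.0 28.7 tang 4.1 rad -5.5 z 7.3 9 0
280.0 29.1 tang 4.5 rad -4.5 z 7.4 10 0
290.0 29.5 tang 5.5 rad -4.4 z 8.8 9 0
300.0 29.8 tang 4.7 rad -4.8 z 9.1 9 0
```

Run:
```python
from h import *
for n,f in(("scene","pics/scene0.png"),("top","pics/top0.png")):
    q=np.vstack([proj(cam(n),A+x*hx-y*hy+[0,0,z])[0] for x in(.009,.051) for y in(.068,.088) for z in(.008,.025)])
    a,b=np.floor(q.min(0)).astype(int)-2,np.ceil(q.max(0)).astype(int)+2
    im=optics.camera(n)[:,:,::-1]; r=im[a[1]:b[1],a[0]:b[0]].astype(int); o=cv2.imread(f)[a[1]:b[1],a[0]:b[0]].astype(int)
    print(n,a,b); print(np.abs(r-o).max(2))
    if n=="scene":
        h=cv2.cvtColor(im,cv2.COLOR_BGR2HSV)[a[1]:b[1],a[0]:b[0]]; print(((h[...,0]>4)&(h[...,0]<22)&(h[...,1]>140)&(h[...,2]>60)).astype(int))
```

```text
scene [375 236] [399 261]
[[16 14 10 38 40 31 31 31  3 12  4  9  9  8  7  9  8  8 12 10 11  9 10  9]
 [35 36 37 34 24 28 27  2 17  9  3  9  8  8  9  9  9 10  9  9  8 10  7 11]
 [37 39 47 40 14 12  2 15 12  3  7 10 10 10  8 10  9 10  9 11 10 10  8  9]
 [73 67 58 28  4  8 15  7  5  8  8 12  9  9  7  8 11 12  6  9 11  9 10 10]
 [51 37 21  7  8  9  5  5 10  6  8  9 11  7  8  7  9  8  7  9 10  8  7  9]
 [ 4 12  6 10  7  1  7  8  8 10  6  5  9  7  5  6  9  9  9  8 10 10  8 10]
 [37 24  3  6  2  5  9  9  9  7  9  8  6  4  6  6  8 11  7 10 10 12  9  7]
 [45 19  1  2  7  9  9  9  9  9  6  3  6  4  7  8  9  9 10 11 10 10  9 10]
 [33 13  7  6  9  9  9  8  7  8  7  4  5  6  8 12 11  8 12  7 12 11 11 11]
 [15  5  7 10  9 10  8  9  7  8  2  5  6  8  8 10  8 10 10 12 11 12  9 10]
 [ 6  4  6  6  7  9  9  9  8  4  4  6  6  7  9  8 10  9  9 11  8 10  8 11]
 [ 3  1  6  8  7  9  8  5  2  5  7  9  6 11  9 10  9  8  8  9  9  9  9  7]
 [ 5  2  7 12  7  7  4  1  5  5 10 10  9 10 11 10 10  8  7 11  9 11 10  9]
 [ 3  6  7  5  4  4  3  5  8 12 10  9  9 11 12  7  9  9 10 11 10  9 11 10]
 [ 3  6  8  6  5  4  4  
[... 3051 characters left out ...]
 62  38  14  10   1]
 [ 27  80  78  82  70  26   3  13  14  77  98  59  14   6  21  17   7   4
   61  61  26  13   2]
 [ 15  62  80  85  45   4   6  14  19  38  36  28  45  26   6  14  18  17
   10  64  56  24   8]
 [  8  34  82  84  47   1   7  15  18   4  74  41  26  39  33  24  19  16
   14  26  49  29   5]
 [ 11  15  63  87  45   4   3  11  15  19  15   4  20  28  31  18  20  25
   24  18  15  22  19]
 [ 58   9  38  81  81  34   4   8  14   8  19  31  28  28  28  21  15  23
   16  34  33  24  16]
 [ 94  15  19  27  57  50   7   9   2   8  25  30  28  29  30  20   4  18
   22  30  32  27  14]
 [ 91  60  13  38  82  81  48   5   9   3  13  27  33  33  28   8  12  12
   15  29  32  28  30]]
```

The tab window is clearly visible in the scene view. The few orange pixels in its corner are a brass collar moving down, so I'll mask those rows and continue in smaller steps.

```bash
sed -i 's/r=im\[a\[1\]:b/r=im[a[1]+(4 if n=="scene" else 0):b/' h.py; sed -i 's/os_>20 or ot>20/os_>6 or ot>10/' wind.py; python3 wind.py 90 7.5 .05
```

```text
307.5 30.3 tang 6.0 rad -5.3 z 11.1 0 0
315.0 30.7 tang 6.7 rad -5.2 z 11.5 0 0
322.5 31.0 tang 7.2 rad -6.4 z 10.7 0 0
330.0 31.4 tang 7.3 rad -5.1 z 11.6 0 0
337.5 31.8 tang 7.3 rad -5.6 z 11.3 0 0
345.0 32.1 tang 7.6 rad -4.5 z 10.1 0 0
352.5 32.5 tang 9.2 rad -4.6 z 10.8 0 0
360.0 32.9 tang 8.8 rad -3.6 z 9.3 0 0
367.5 33.2 tang 9.0 rad -3.0 z 8.6 0 0
375.0 33.6 tang 10.3 rad -2.2 z 6.5 0 0
382.5 34.0 tang 11.8 rad -0.3 z 4.3 72 0
TAB
```

Run:
```python
from h import *
manip.dwell(.25); print(orange("scene"))
claw.command_gripper(.036); show("open")
p=np.array(manip.sense()["tool_pos"]); manip.movel(p+[0,0,.11],velocity=.12); manip.dwell(.2); show("up",orange("scene"))
manip.movep([.45,-.05,.32],down(np.radians(39.5))); manip.dwell(.3); show()
c=[]
for n,(u,v,w,h) in(("top",(230,190,120,90)),("scene",(290,170,120,90))):
    im=optics.camera(n)[:,:,::-1]; c.append(cv2.resize(cv2.convertScaleAbs(im[v:v+h,u:u+w],alpha=1.4),(400,300),interpolation=cv2.INTER_CUBIC))
cv2.imwrite("pics/z.png",np.hstack(c))
```

```text
72
34.68 pos [0.607  0.1328 0.1863] F [-0.9333  1.1581 -0.336 ] gap 0.03572780694010128 0.8
   holder x,y 0.0023 -0.0443 open
35.99 pos [0.6067 0.1327 0.2956] F [-0.5801  0.5261 -1.1266] gap 0.03581931507904795 0.0
   holder x,y 0.0023 -0.0441 up 72
37.25 pos [ 0.4505 -0.0493  0.3197] F [ 0.1662  0.018  -0.1341] gap 0.03618315266211468 0.0
   holder x,y -0.1334 0.1537
```

View pics/z.png

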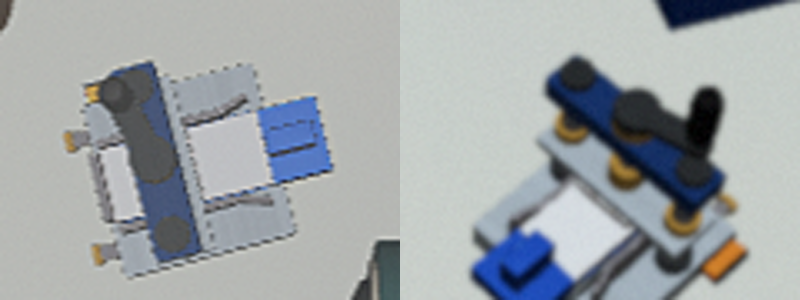

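The orange tab stands out at crop position (725,260), the cassette is clamped against the stop, and the robot is clear of everything.

```bash
python3 -c "
from rig import manip
print(manip.hand_in())"
```

```text
the job is handed in; nothing more can be done
None
```

The cassette is home against the back stop and clamped, winding stopped as soon as the orange tab popped out, the robot has let go of everything, and the job was handed in at about 37 s; no verdict came back.

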